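Load a vial carrier through the swing gate of an intake lane

TASK

Take the white vial carrier by its orange fin, set it nose first on the open end of the intake lane and push it along the lane floor so that it swings the blue gate open itself and passes through. Press it gently home against the red sprung buffer at the far end, until the buffer has clearly given way but is not driven hard against its end, and let go there. At the end the carrier stands flat on the lane floor and touching the buffer, the gate has fallen shut behind it, and the other things on the bench are where they were.

Things in the scene. Friction and masses are not known exactly. Their poses are not given: they have to be found in the camera images.
- carrier_grip (a point): Grip point of the loose white vial carrier: the middle of its upright orange fin, 34 long (x), 12 thick (y: grip across this), from 38 to 86 above the carrier's underside. x points to the nose, z up. This point is 64 above the underside, midway across the width, 26 behind the carrier's middle: 71 behind the nose face, 19 ahead of the tail face.
- carrier_center (a point): Middle of the carrier's white block, half-way up it (19 above the underside), same axes. Block 90 long (x), 48 wide (y), 38 high; whole carrier about 0.32 kg (up to 30 % more or less). At the nose end stand four amber vials with black caps, to 68 above the underside. It starts standing on the bench, to the robot's right.
- station: Fixed intake lane on the bench. Origin: on the gate line, midway across the narrow lane, at bench height. x is the direction of travel, y to its left, z up. The floor, an aluminium plate 6 thick, runs from x -200 to +275. Beyond the gate the right wall goes on at y -26; the left wall stands back at y +40 to give the gate room. Nothing stands over the lane; wall tops are 32 above the bench.
- lane_mouth (a point): Point on the lane floor, midway, where the narrow lane begins (station x -100), axes as the station. The narrow lane is 52 wide between white walls from here to the gate, 100 further on: the carrier has 2 to spare each side. Before it the walls flare out to about 78 apart over 37; before that the floor is open, without walls, for 63: set the carrier down there, nose in the flare.
- gate (a joint): Blue swing gate leaf across the lane at station x 0. 0 = shut, grows as it swings away in the direction of travel; 1.57 = along the left wall. A weak spring shuts it: about 3 to 8 N of push on the carrier's nose opens it, then under 1 N of rubbing on its flank. It can shut only once the carrier's tail is over 62 past the gate line (grip point beyond station x +81).
- gate_hinge (a point): Foot of the gate's upright hinge, on the lane floor at station x 0, y +33; axes as the station. The leaf is 58 long, 4 thick, from 8 to 38 above the bench.
- dock: Grey block ending the lane, 50 x 70 x 50, fixed to the station, axes as the station; origin at the foot of its near face, station x 225, on the lane floor. From it a steel rod points back at the gate, with a red round sprung buffer, 26 wide. Pressed home = the buffer has clearly given way, 5 N or more held a moment (aim at 7 N); over 18 N is too rough.
- rod_root (a point): Where the rod leaves the dock, 28 above the bench. The rod is clamped at another length each time, not measured: the buffer's face is 20 to 60 before this point (station x 165 to 205); find it by feel. The buffer yields 1.5 N per mm, lightly damped, and is hard after 7 mm. Let go while pressing: it eases the carrier back a few mm and stays in touch with it.
- spare: Bystander: empty grey carrier of the same shape, no vials; origin under its middle.
- amber: Bystander: amber bottle, black cap, 70 wide, 150 high; origin under its middle.
- bluecap: Bystander: amber bottle, blue cap, 60 wide, 120 high; origin under its middle.
- tub: Bystander: white jar, 64 wide, 70 high; origin under its middle.
- beaker: Bystander: clear beaker, 60 wide, 75 high; origin under its middle.
- spatula: Bystander: spatula, 170 long, lying on the bench beyond the carrier.
Mind the look-alikes: they are no part of the job. What is shaped like the part that bears carrier_grip but purple or yellow is not meant.

How it is judged:
On the way, in this order (a step that is already met when the one before it is completed fails the run):
1. the carrier, low on the lane floor and nose first, stands in the gateway and holds the gate open (value of joint gate above 0.8 rad and x of carrier_grip in the frame of station between -0.055 and 0.01 m and z of carrier_grip in the frame of station below 0.078 m and angle between the x axis of carrier_grip and the x axis of station, either way round below 0.2 rad and contact force between carrier and gate above 0.05 N), for 0.1 s.
2. the carrier is pressed home: it bears on the buffer with 5 N or more for 0.2 s (contact force between carrier and dock above 5 N), for 0.2 s.
At the end, for the whole second after the job is handed in: The gate is shut (within 0.1 rad), the carrier stands beyond it flat on the lane floor (within 4 mm in height, 0.08 rad of tilt, 0.2 rad of the lane's direction, 20 mm of its middle), nose first, at rest and still touching the sprung buffer (x of station in the frame of carrier_grip below 0 m and value of joint gate below 0.1 rad and x of carrier_grip in the frame of station above 0.085 m and z of carrier_grip in the frame of station between 0.066 and 0.074 m and y of carrier_grip in the frame of station between -0.02 and 0.02 m and angle between carrier_grip's own z axis and vertical below 0.08 rad and angle between the x axis of carrier_grip and the x axis of station, either way round below 0.2 rad and contact force between carrier and dock above 0.05 N and linear speed of carrier below 0.01 m/s).
It fails at once if the carrier is driven against the buffer with more than 18 N (contact force between carrier and dock above 18 N).
It fails at once if the gate is forced with more than 20 N (contact force between carrier and gate above 20 N).
It fails at once if another thing on the bench is shifted by more than 25 mm (distance of any of spare, amber, bluecap, tub, beaker, spatula from where it was at the start of the episode above 0.025 m).
It also fails if it takes over 59 s, if anything falls off the work surface, if the arm or the gripper's body presses on something with over 40 N, if the wrist force passes 120 N, or if a joint passes its speed limit or range.

ROBOT

A 6-joint arm with a two-finger parallel gripper is mounted at the origin on the work surface. World frame = base frame: x ahead of the robot, y to its left, z up, the work surface at z = 0. Lengths are in m, angles in rad, forces in N, time in s.
With the tool pointing down it reaches from about 0.25 to 0.8 m from the base axis. Payload 8.5 kg.
Tool frame: the origin (TCP) lies on the front face of the gripper's body, between the roots of the fingers; the fingertips stand 73 mm ahead of it and the grasp point (between the pads) lies 54 mm ahead of it (tcp_to_grasp is the distance from the TCP to the grasp point, in m); z points along the fingers, y is the line along which they close (so a half turn about z gives the same grasp; the last joint's range is limited). The gripper opens to 85 mm and grips with 20 to 120 N. Pads are 22 mm wide; open, the fingers measure 114 mm over their backs; the gripper's body (76 mm by 85 mm) begins 54 mm behind the grasp point. The pads swing forward as they close: fully open they stand 13 mm farther back than shut.
Start: joints at [0, 0.238, -0.013, 1.319, 0, 1.571], TCP at [0.525, -0, 0.304] pointing down, gripper open.
Joint ranges: [-2.66, 2.66], [-1.03, 1.9], [-1.14, 1.46], [-1.82, 2.27], [-1.45, 1.34], [-3.14, 3.14]. Speed limits (rad/s): [2.22, 2.22, 2.79, 3.14, 3.14, 3.14].

INTERFACE

Orientations are given as [roll, pitch, yaw] about the fixed x, y, z axes, in that order (R = Rz(yaw) Ry(pitch) Rx(roll)).
In Python, from rig import get_state, snapshot, get_calibration, hand_in, tcp_to_grasp gives the robot as it stands. The module is installed in compiled form; this text tells all that it offers.
- The arm moves only by the tool play_rows, never from a script. Its argument "motion" is a list that holds one entry, the list of rows, each a list of 5 numbers: the opening, from 0 (shut) to 1 (fully open), then the shift along the tool's x, y, z in m, then the turn about the tool's z in degrees. A call has 1 to 5 rows; each row shifts and turns the commanded pose from where the row before left it, along the tool's axes as they then stand; what a row does not reach is not made up. A row lasts 1/10 s, in which the tool goes at most 50 mm and 8.59 degrees, less where a joint would pass 70% of its speed; a pose out of reach is approached as far as the arm can. A call with a gripper value outside its range is refused whole. The fingers move at their own pace and stop on an object; "grip_force" is the grip in N (left out, the last holds). Time passes only in rows, so rows that do not move let the fingers close. It gives the time, the measured TCP pose, the force, the opening and the grip force at its end, in the units of the state.
- get_state(): the state, without advancing time (a new reading comes with each control period).
- snapshot(name): name is "scene" or "side" or "wrist"; returns the picture (384x512x3 uint8, red, green, blue); there is no depth.
- get_calibration(name): a dict with "K" (3x3 intrinsics, pixels), "camera_from_world" (4x4, takes a point from world to camera coordinates). Camera axes: x right, y up, looking along -z (the intrinsics and any distortion apply to the point x, -y, -z); pixel columns grow to the right and rows downward; lengths in m; the calibration is good to about 2 mm. A picture is of the moment at which its call begins: read the wrist's pose just before it. get_calibration takes no time and is no camera call; for the wrist camera it gives the pose at the moment of the call.
- hand_in(): hands the job in; it is judged then, once.
The state is a dict: "time_s": time; "joints": joint angles; "joint_velocities": joint speeds; "joint_efforts": joint torques, N m; "tcp_pos": TCP position; "tcp_rot": TCP orientation; "contact_force": force on the tool from outside, world axes, zero at the start; "wrist_torque": the same for the moment, N m; "gripper_width": finger opening in m; "grip_force": force on a finger pad.
Only numpy, scipy, OpenCV 4.12 (cv2) and the standard library are available. Lean on these libraries where they do the work, as an engineer would, in place of code of your own. Each camera call takes 0.05 s, during which the arm holds its last target. There are 200 camera calls.

## Working session

There is one attempt and no reset: what is moved stays moved. The work goes in short steps, Python scripts to look and compute and a tool call to move; the robot and the scene stay as the last step left them, time stands still between calls to the robot, and variables do not carry over. Pictures are saved under pics/ and viewed, at most 10 in all, crops included, and the job is handed in when it is done.

Besides the shell and the picture viewer there is one more tool, called as a command line: name --argument value ..., lists and objects as JSON in quotes. play_rows: Moves the arm, as the interface text tells. Its arguments: {"type":"object","properties":{"motion":{"type":"array","items":{"type":"array","items":{"type":"array","items":{"type":"number"}}}},"grip_force":{"type":"number"}},"required":["motion"]}

```bash
mkdir -p pics; cat > h.py <<'E'
import numpy as np, cv2
from rig import *
def save(name,fn):
    im=snapshot(name); cv2.imwrite('pics/'+fn,cv2.cvtColor(im,cv2.COLOR_RGB2BGR)); return im
def ray(name,u,v,z,cal=None):
    c=cal or get_calibration(name); K=np.array(c["K"]);T=np.array(c["camera_from_world"])
    p=np.linalg.inv(K)@[u,v,1]; d=T[:3,:3].T@(p*[1,-1,-1]); o=-T[:3,:3].T@T[:3,3]
    return o+d*(z-o[2])/d[2]
E
python3 - <<'E'
from h import *
a=save('scene','a.png');b=save('side','b.png')
s=get_state();print(s);print(get_calibration('scene'),get_calibration('side').keys(),tcp_to_grasp)
E
```

```text
{'time_s': 0.1, 'joints': array([ 1.56589160e-05,  2.38756549e-01, -1.41642963e-02,  1.31921839e+00,
       -4.55544774e-05,  1.57079090e+00]), 'joint_velocities': array([-0.00056474, -0.00136344,  0.00242447,  0.00064369, -0.00120336,
        0.00109661]), 'joint_efforts': array([-1.94144020e-03, -5.39726973e+01,  3.46997201e+01,  1.33770503e-02,
       -6.54985024e-05, -4.83787790e-05]), 'tcp_pos': array([ 5.24719338e-01, -2.45232258e-06,  3.03325299e-01]), 'tcp_rot': array([-3.14024975e+00,  4.55471521e-05,  1.57081747e+00]), 'contact_force': array([-0.01126178,  0.16275534,  0.20652894]), 'wrist_torque': array([ 0.03284554, -0.01843678,  0.02391397]), 'grip_force': 0.0, 'gripper_width': 0.08530535464843868}
{'K': array([[431.87929625,   0.        , 255.60598022],
       [  0.        , 431.87929625, 188.77269292],
       [  0.        ,   0.        ,   1.        ]]), 'camera_from_world': array([[-0.49507055,  0.86881519, -0.00808164,  0.33012458],
       [-0.58948866, -0.32904175,  0.73772261,  0.26265799],
       [ 0.63828542,  0.36998877,  0.67505558, -1.70949414],
       [ 0.        ,  0.        ,  0.        ,  1.        ]])} dict_keys(['K', 'camera_from_world']) 0.0539
```

View pics/a.png

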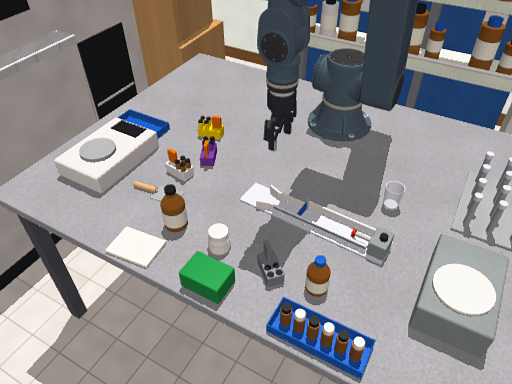

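View pics/b.png

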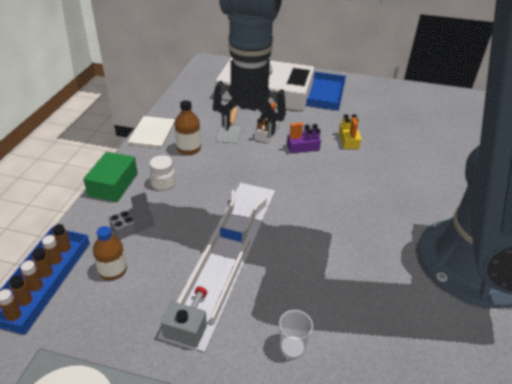

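Scene: the white carrier is at about (180,165), with its fin at about (172,156). The lane runs from (262,195) to the dock at (380,242). Side: lane from (250,190) to the dock at (185,322). I'll enlarge both.

```bash
python3 - <<'E'
import cv2,numpy as np
a=cv2.imread('pics/a.png');b=cv2.imread('pics/b.png')
c1=cv2.resize(a[140:190,155:215],(480,400),interpolation=cv2.INTER_CUBIC)
c2=cv2.resize(a[175:265,235:405],(680,360),interpolation=cv2.INTER_CUBIC)
cv2.imwrite('pics/c1.png',c1);cv2.imwrite('pics/c2.png',c2)
cv2.imwrite('pics/c3.png',cv2.resize(b[175:350,150:290],(480,600),interpolation=cv2.INTER_CUBIC))
E
```

```text
(no output)
```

View pics/c1.png

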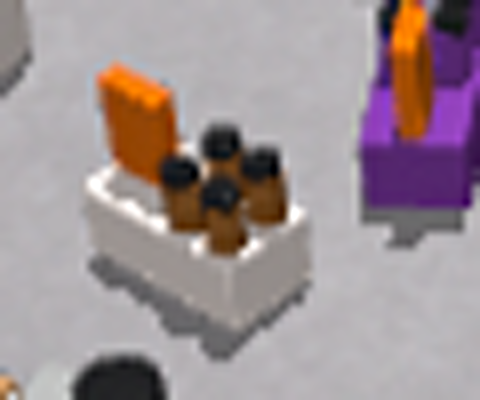

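View pics/c2.png

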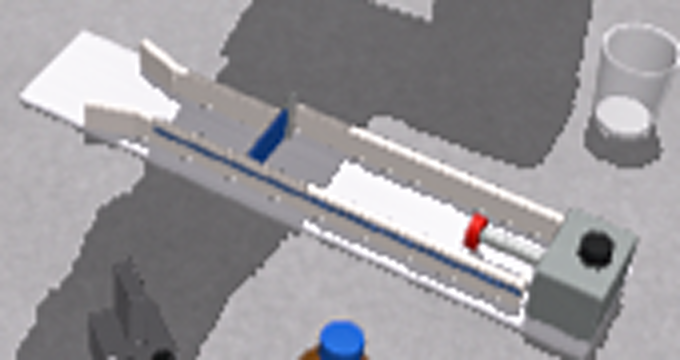

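Crop 1: carrier top corners at tail-near (92,182), nose-near (235,273) and nose-far (308,208), with the fin top from (102,75) to (178,95). Crop 2: plate corners at (85,30) and (22,96), gate (255,160)-(290,110), dock top corners and the red buffer at about (475,232).

```bash
python3 - <<'E'
from h import *
np.set_printoptions(precision=4,suppress=True)
def f(off,s,l):
    for n,u,v,z in l: print(n,ray('scene',off[0]+(u+.5)/s-.5,off[1]+(v+.5)/s-.5,z))
f((155,140),8,[('tailR',92,182,.038),('noseR',235,273,.038),('noseL',308,208,.038),('noseRb',230,328,0),('noseLb',305,283,0),('tailRb',95,252,0),('finTailR',102,78,.086),('finTailL',117,66,.086),('finNoseR',166,106,.086),('finNoseL',178,93,.086)])
print()
f((235,175),4,[('plateL',85,30,.006),('plateR',22,96,.006),('wallLtop',300,104,.032),('wallLend',562,216,.032),('flareLtop',143,42,.032),('flareRtop',87,107,.032),('mouthL',185,72,.032),('mouthR',153,127,.032),('wallRend',522,292,.032),('dock1',582,207,.056),('dock2',637,237,.056),('dock3',597,310,.056),('dock4',530,275,.056),('gatebot_free',255,160,.038),('gatehinge',290,108,.038),('buffer',472,232,.028),('plateRend',522,322,.006)])
E
```

```text
tailR [ 0.5676 -0.4076  0.038 ]
noseR [ 0.5862 -0.3182  0.038 ]
noseL [ 0.537  -0.3167  0.038 ]
noseRb [ 0.5823 -0.3294 -0.    ]
noseLb [ 0.5431 -0.3188 -0.    ]
tailRb [ 0.5706 -0.4106 -0.    ]
finTailR [ 0.5543 -0.4038  0.086 ]
finTailL [ 0.5446 -0.4035  0.086 ]
finNoseR [ 0.5566 -0.3686  0.086 ]
finNoseL [ 0.5471 -0.3696  0.086 ]

plateL [ 0.4756 -0.1079  0.006 ]
plateR [ 0.5694 -0.1125  0.006 ]
wallLtop [0.4949 0.0948 0.032 ]
wallLend [0.5091 0.3082 0.032 ]
flareLtop [ 0.4909 -0.0452  0.032 ]
flareRtop [ 0.5782 -0.0474  0.032 ]
mouthL [0.506  0.0005 0.032 ]
mouthR [0.5727 0.0074 0.032 ]
wallRend [0.5912 0.3066 0.032 ]
dock1 [0.5171 0.321  0.056 ]
dock2 [0.5259 0.363  0.056 ]
dock3 [0.6027 0.3586 0.056 ]
dock4 [0.5953 0.3096 0.056 ]
gatebot_free [0.5718 0.0927 0.038 ]
gatehinge [0.5086 0.0921 0.038 ]
buffer [0.5518 0.2563 0.028 ]
plateRend [0.5944 0.3121 0.006 ]
```

View pics/c3.png

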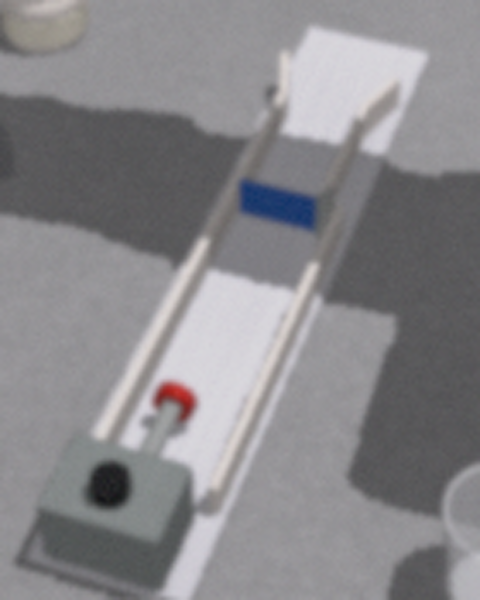

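c3 shows the lane from the dock side, with the gate shut at (278,205) and the red buffer at (172,400). I'll move above the carrier and take a wrist picture both here and there.

```bash
python3 - <<'E'
from h import *
import pickle
c=get_calibration('wrist');save('wrist','w0.png');pickle.dump(c,open('w0.pkl','wb'))
T=c['camera_from_world'];print(-T[:3,:3].T@T[:3,3],T[2,:3],c['K'][0])
for n,u,v in [('amber',174,215),('spat',160,190)]: print(n,ray('scene',u,v,.03))
E
```

```text
[0.52565716 0.06701189 0.37354214] [0.00117755 0.26852702 0.96327143] [268.95864599   0.         252.25164481]
amber [ 0.74844695 -0.23566221  0.03      ]
spat [ 0.68142895 -0.34335919  0.03      ]
```

play_rows --motion '[[[1, -0.05, 0.0, 0, 0], [1, -0.05, 0.005, 0, 0], [1, -0.05, 0.005, 0, 0], [1, -0.05, 0.005, 0, 0], [1, -0.05, 0.005, 0, 0]]]'

```text
time_s: 0.65
tcp_pos: [0.5446, -0.251, 0.3037]
tcp_rot: [-3.141, -0.0, 1.571]
contact_force: [0.5, -0.5, 0.4]
gripper_width: 0.085
grip_force: 0.0
```

play_rows --motion '[[[1, -0.05, 0.005, 0, 0], [1, -0.05, 0, 0, 0], [1, -0.035, 0, 0, 0], [1, 0, 0, 0, 0]]]'

```text
time_s: 1.05
tcp_pos: [0.549, -0.3882, 0.3022]
tcp_rot: [-3.14, 0.0, 1.566]
contact_force: [-0.8, 0.6, -0.3]
gripper_width: 0.0851
grip_force: 0.0
```

```bash
python3 - <<'E'
from h import *
import pickle
c=get_calibration('wrist');save('wrist','w1.png');pickle.dump(c,open('w1.pkl','wb'))
T=c['camera_from_world'];print(-T[:3,:3].T@T[:3,3],T[2,:3],get_state()['tcp_pos'])
a=cv2.imread('pics/w0.png');b=cv2.imread('pics/w1.png')
cv2.imwrite('pics/w01.png',np.vstack([cv2.resize(a,(400,300)),cv2.resize(b,(400,300))]))
E
```

```text
[ 0.55027856 -0.32119023  0.37237901] [0.00247099 0.26867983 0.96322637] [ 0.54921419 -0.386073    0.30248277]
```

View pics/w01.png

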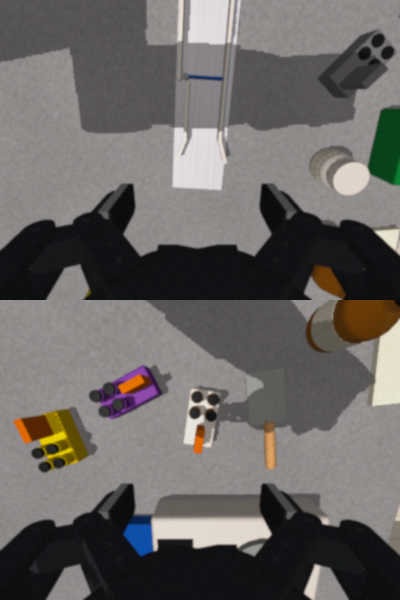

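The wrist view shows the lane with its mouth at (206,150) and gate at (205,77), and the carrier at (202,415) with its fin at (199,440), turned slightly. I'll zoom in on both.

```bash
python3 - <<'E'
import cv2,numpy as np
a=cv2.imread('pics/w0.png');b=cv2.imread('pics/w1.png')
c=cv2.resize(a[0:250,200:325],(300,600),interpolation=cv2.INTER_CUBIC)
d=cv2.resize(b[100:210,220:300],(436,600),interpolation=cv2.INTER_CUBIC)
cv2.imwrite('pics/z.png',np.hstack([c,d]))
E
```

```text
(no output)
```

View pics/z.png

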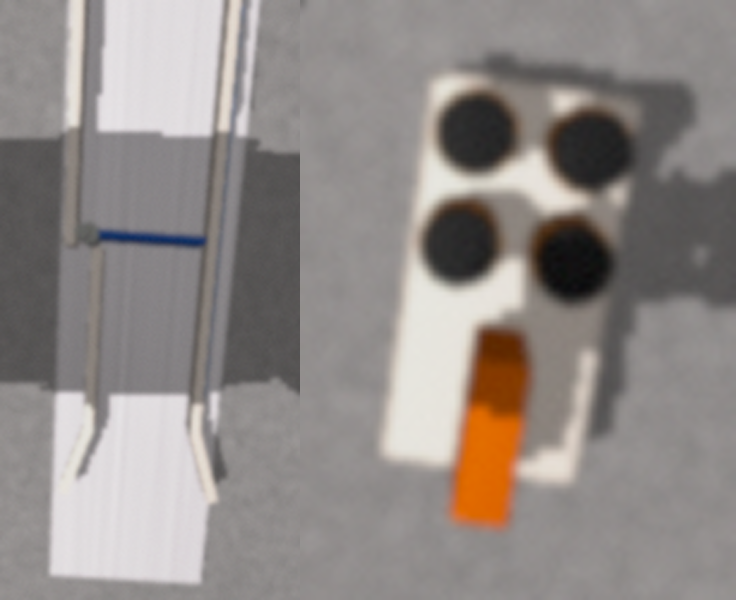

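```bash
python3 - <<'E'
from h import *
import pickle
np.set_printoptions(precision=4,suppress=True)
w0=pickle.load(open('w0.pkl','rb'));w1=pickle.load(open('w1.pkl','rb'))
def g(cal,o,s,l):
    r={}
    for n,u,v,z in l: r[n]=ray('wrist',o[0]+(u+.5)/s-.5,o[1]+(v+.5)/s-.5,z,cal)[:2];print(n,r[n])
    return r
r=g(w1,(220,100),5.4545,[('nL',130,75,.038),('nR',340,100,.038),('tL',80,458,.038),('tR',275,483,.038),('fnL',170,405,.086),('fnR',222,412,.086),('ftL',150,520,.086),('ftR',208,527,.086)])
d=(r['nL']+r['nR']-r['tL']-r['tR'])/2;print('dir',d,np.degrees(np.arctan2(d[1],d[0])))
c=(r['nL']+r['nR']+r['tL']+r['tR'])/4;print(c,c-.026*d/np.linalg.norm(d),'fin',(r['fnL']+r['fnR']+r['ftL']+r['ftR'])/4)
g(w0,(200,0),2.4,[('wL1',97,250,.025),('wL2',91,400,.025),('wR1',211,250,.025),('wR2',197,400,.025),('wRfar',233,10,.032),('wRt1',213,241,.032),('wRt2',196,405,.032),('wLt2',90,405,.032),('pL',50,575,.006),('pR',202,583,.006),('hinge',90,236,.038),('free',204,241,.038),('flL',68,487,.032),('flR',211,500,.032)])
E
```

```text
nL [ 0.5393 -0.3168]
nR [ 0.5854 -0.3223]
tL [ 0.5264 -0.403 ]
tR [ 0.5723 -0.4092]
fnL [ 0.548  -0.3805]
fnR [ 0.5584 -0.3819]
ftL [ 0.5438 -0.4043]
ftR [ 0.5556 -0.4058]
dir [0.013  0.0866] 81.47906734473503
[ 0.5558 -0.3629] [ 0.552  -0.3886] fin [ 0.5514 -0.3931]
wL1 [0.5103 0.0828]
wL2 [0.5061 0.0049]
wR1 [0.5688 0.0828]
wR2 [0.5639 0.0049]
wRfar [0.5743 0.1873]
wRt1 [0.5688 0.0867]
wRt2 [0.5627 0.0034]
wLt2 [0.5059 0.0034]
pL [ 0.4779 -0.1085]
pR [ 0.5726 -0.1139]
hinge [0.5075 0.0887]
free [0.5636 0.0864]
flL [ 0.493  -0.0428]
flR [ 0.5727 -0.0503]
```

play_rows --motion '[[[1, -0.003, 0.003, 0, 4], [1, 0, 0, 0.04, 4.2], [1, 0, 0, 0.05, 0], [1, 0, 0, 0.05, 0], [1, 0, 0, 0.03, 0]]]' --grip_force 60

```text
time_s: 1.6
tcp_pos: [0.5515, -0.3844, 0.1302]
tcp_rot: [-3.138, -0.002, 1.429]
contact_force: [-0.2, 1.2, 0.3]
gripper_width: 0.0855
grip_force: 0.0
```

play_rows --motion '[[[1, 0, 0, 0.013, 0], [1, 0, 0, 0, 0]]]'

```text
time_s: 1.8
tcp_pos: [0.5524, -0.3855, 0.1196]
tcp_rot: [-3.139, -0.001, 1.429]
contact_force: [0.2, -0.0, 0.1]
gripper_width: 0.0854
grip_force: 0.0
```

```bash
python3 - <<'E'
from h import *
a=save('wrist','w2.png');b=save('side','s2.png');s=get_state();print(s['tcp_pos'],s['tcp_rot'],s['contact_force'])
a=cv2.imread('pics/w2.png');b=cv2.imread('pics/s2.png')
cv2.imwrite('pics/z2.png',np.vstack([cv2.resize(a,(400,300)),cv2.resize(b[60:210,180:380],(400,300),interpolation=cv2.INTER_CUBIC)]))
E
```

```text
[ 0.55366952 -0.38678636  0.12257065] [3.13989751e+00 8.56129626e-04 1.42819981e+00] [ 0.28812225 -0.02320113  0.00498249]
```

View pics/z2.png

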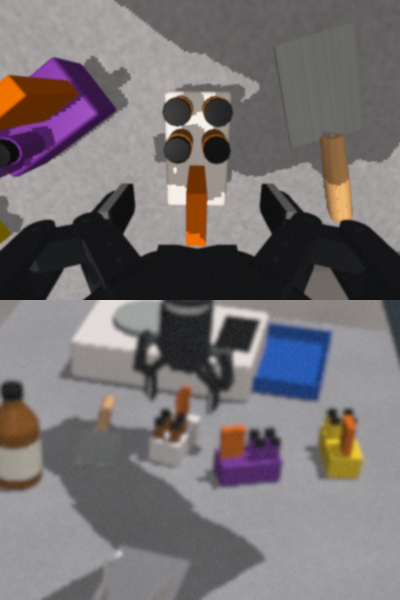

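The wrist view shows the fin (197,210) centred between the open fingers, so I'll close.

play_rows --motion '[[[0.0, -0.002, 0, 0.002, 0], [0.0, 0, 0, 0, 0], [0.0, 0, 0, 0, 0], [0.0, 0, 0, 0, 0], [0.0, 0, 0, 0, 0]]]' --grip_force 60

```text
time_s: 2.4
tcp_pos: [0.5525, -0.3888, 0.1192]
tcp_rot: [3.141, 0.0, 1.428]
contact_force: [-3.3, 0.2, 2.4]
gripper_width: 0.0121
grip_force: 1.6
```

play_rows --motion '[[[0.0, 0, 0, 0, 0], [0.0, 0, 0, 0, 0], [0, 0, 0, -0.01, 0], [0, 0, 0, -0.03, 0], [0, 0, 0, -0.02, -2]]]'

```text
time_s: 2.9
tcp_pos: [0.5526, -0.3887, 0.1803]
tcp_rot: [-3.141, -0.0, 1.463]
contact_force: [0.7, -0.7, -3.3]
gripper_width: 0.0115
grip_force: 59.5
```

play_rows --motion '[[[0, 0, 0, 0, -2.8], [0, 0.04, -0.006, 0, 0], [0, 0.048, -0.009, 0, 0], [0, 0.048, -0.009, 0, 0], [0, 0.048, -0.009, 0, 0]]]'

```text
time_s: 3.4
tcp_pos: [0.5298, -0.2015, 0.179]
tcp_rot: [-3.141, -0.0, 1.511]
contact_force: [1.3, -0.2, -4.0]
gripper_width: 0.0116
grip_force: 59.5
```

play_rows --motion '[[[0, 0.048, -0.008, 0, 0], [0, 0.04, 0, 0.02, 0], [0, 0, 0, 0.01, 0], [0, 0, 0, 0, 0]]]'

```text
time_s: 3.8
tcp_pos: [0.527, -0.1136, 0.148]
tcp_rot: [-3.139, -0.0, 1.514]
contact_force: [-0.1, -0.6, -3.5]
gripper_width: 0.0113
grip_force: 59.3
```

```bash
python3 - <<'E'
from h import *
import pickle
c=get_calibration('wrist');save('wrist','w3.png');pickle.dump(c,open('w3.pkl','wb'))
s=get_state();print(s['tcp_pos'],s['tcp_rot'],s['contact_force'])
a=cv2.imread('pics/w3.png')
cv2.imwrite('pics/z3.png',cv2.resize(a[0:300,150:350],(400,600),interpolation=cv2.INTER_CUBIC))
E
```

```text
[ 0.52751852 -0.11457241  0.14872587] [-3.14031744e+00  1.60715608e-04  1.51243900e+00] [-0.46205172 -1.2097107  -3.5772941 ]
```

View pics/z3.png

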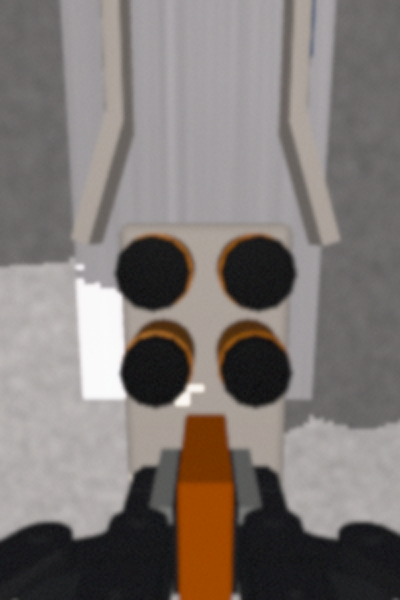

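The carrier hangs straight and nearly centred in front of the flare, with nose corners at (122,225) and (292,225) and mouth wall tops at about (121,122) and (291,125).

```bash
python3 - <<'E'
from h import *
import pickle
np.set_printoptions(precision=4,suppress=True)
w=pickle.load(open('w3.pkl','rb'))
for n,u,v,z in [('nL',122,226,.068),('nR',292,226,.068),('tL',130,465,.068),('tR',283,465,.068),('mLtop',121,122,.032),('mRtop',291,125,.032),('mLfoot',132,132,.006),('mRfoot',281,135,.006),('fLfoot',130,8,.006),('fRfoot',285,8,.006),('LT0',118,8,.032),('RT0',293,8,.032),('fl',97,243,.032),('fr',319,243,.032),('pL',82,400,.006),('pR',312,400,.006)]:
    print(n,ray('wrist',150+u/2,v/2,z,w))
E
```

```text
nL [ 0.5095 -0.0433  0.068 ]
nR [ 0.555  -0.0458  0.068 ]
tL [ 0.5052 -0.1125  0.068 ]
tR [ 0.5514 -0.1151  0.068 ]
mLtop [ 0.5069 -0.011   0.032 ]
mRtop [ 0.5606 -0.0149  0.032 ]
mLfoot [ 0.5071 -0.0095  0.006 ]
mRfoot [ 0.561  -0.0136  0.006 ]
fLfoot [0.51   0.0294 0.006 ]
fRfoot [0.5631 0.0264 0.006 ]
LT0 [0.5091 0.0203 0.032 ]
RT0 [0.5616 0.0173 0.032 ]
fl [ 0.4953 -0.0474  0.032 ]
fr [ 0.5695 -0.0516  0.032 ]
pL [ 0.477  -0.1096  0.006 ]
pR [ 0.5719 -0.1149  0.006 ]
```

play_rows --motion '[[[0, 0.02, 0, 0, 0], [0, 0, 0, 0.012, 0], [0, 0, 0, 0.006, 0], [0, 0, 0, 0.003, 0], [0, 0, 0, 0, 0]]]'

```text
time_s: 4.35
tcp_pos: [0.5286, -0.0956, 0.1273]
tcp_rot: [-3.14, 0.0, 1.51]
contact_force: [-0.1, 0.3, -3.6]
gripper_width: 0.0119
grip_force: 59.4
```

play_rows --motion '[[[0, 0, 0, 0.001, 0], [0, 0, 0, 0, 0]]]'

```text
time_s: 4.55
tcp_pos: [0.529, -0.0952, 0.127]
tcp_rot: [3.142, 0.0, 1.511]
contact_force: [-0.4, 0.7, -3.9]
gripper_width: 0.0114
grip_force: 59.4
```

play_rows --motion '[[[0, 0, 0, 0.001, 0], [0, 0, 0, 0, 0]]]'

```text
time_s: 4.75
tcp_pos: [0.5289, -0.0949, 0.1259]
tcp_rot: [-3.142, 0.0, 1.511]
contact_force: [-0.7, 0.3, -3.6]
gripper_width: 0.0116
grip_force: 59.4
```

play_rows --motion '[[[0, 0, 0, 0.0007, 0], [0, 0, 0, 0, 0]]]'

```text
time_s: 4.95
tcp_pos: [0.529, -0.0949, 0.1256]
tcp_rot: [3.141, 0.0, 1.511]
contact_force: [-1.2, -0.8, 1.3]
gripper_width: 0.0112
grip_force: 60.5
```

play_rows --motion '[[[0, 0.006, 0, -0.0003, 0], [0, 0.008, 0, 0, 0], [0, 0.008, 0, 0, 0], [0, 0.008, 0, 0, 0]]]'

```text
time_s: 5.35
tcp_pos: [0.5309, -0.0641, 0.1257]
tcp_rot: [3.141, 0.0, 1.512]
contact_force: [0.4, -2.9, 2.4]
gripper_width: 0.0109
grip_force: 60.1
```

play_rows --motion '[[[0, 0.008, 0, 0, 0], [0, 0.008, 0, 0, 0], [0, 0.008, 0, 0, 0], [0, 0.008, 0, 0, 0]]]'

```text
time_s: 5.75
tcp_pos: [0.5327, -0.0323, 0.1256]
tcp_rot: [3.141, 0.0, 1.511]
contact_force: [-0.1, -4.3, 3.7]
gripper_width: 0.0113
grip_force: 60.4
```

play_rows --motion '[[[0, 0.01, 0, -0.0004, 0], [0, 0.01, 0, 0, 0], [0, 0.01, 0, 0, 0], [0, 0.006, 0, 0, 0]]]'

```text
time_s: 6.15
tcp_pos: [0.5346, 0.0042, 0.1257]
tcp_rot: [-3.141, -0.0, 1.512]
contact_force: [-0.9, -1.7, 0.3]
gripper_width: 0.0116
grip_force: 59.9
```

play_rows --motion '[[[0, 0.004, 0, 0, 0], [0, 0.004, 0, 0, 0], [0, 0.004, 0, 0, 0], [0, 0.004, 0, 0, 0], [0, 0.004, 0, 0, 0]]]'

```text
time_s: 6.65
tcp_pos: [0.536, 0.0221, 0.1261]
tcp_rot: [3.141, 0.003, 1.511]
contact_force: [-1.1, -10.0, 3.5]
gripper_width: 0.011
grip_force: 60.5
```

play_rows --motion '[[[0, 0.004, 0, 0, 0], [0, 0.004, 0, 0, 0], [0, 0.004, 0, 0, 0], [0, 0.004, 0, 0, 0], [0, 0.004, 0, 0, 0]]]'

```text
time_s: 7.15
tcp_pos: [0.5372, 0.0432, 0.1258]
tcp_rot: [-3.142, -0.0, 1.511]
contact_force: [1.8, -2.4, -2.4]
gripper_width: 0.0116
grip_force: 59.7
```

play_rows --motion '[[[0, 0.006, 0, 0.0003, 0], [0, 0.006, 0, 0, 0], [0, 0.006, 0, 0, 0], [0, 0.006, 0, 0, 0], [0, 0.006, 0, 0, 0]]]'

```text
time_s: 7.65
tcp_pos: [0.5389, 0.0734, 0.1257]
tcp_rot: [-3.142, 0.0, 1.512]
contact_force: [0.6, -2.9, 2.1]
gripper_width: 0.0111
grip_force: 60.4
```

play_rows --motion '[[[0, 0.006, 0, 0, 0], [0, 0, 0, 0, 0], [0, 0, 0, 0, 0]]]'

```text
time_s: 7.95
tcp_pos: [0.5393, 0.0797, 0.1254]
tcp_rot: [-3.141, -0.002, 1.512]
contact_force: [1.6, 1.3, -1.7]
gripper_width: 0.0113
grip_force: 59.8
```

```bash
python3 - <<'E'
from h import *
a=save('wrist','w4.png');b=save('side','s4.png');s=get_state();print(s['tcp_pos'],s['tcp_rot'],s['contact_force'])
a=cv2.imread('pics/w4.png');b=cv2.imread('pics/s4.png')
cv2.imwrite('pics/z4.png',np.vstack([cv2.resize(a[0:225,100:400],(400,300)),cv2.resize(b[175:350,110:343],(400,300),interpolation=cv2.INTER_CUBIC)]))
E
```

```text
[0.53920512 0.07934278 0.12545085] [-3.14122248e+00 -1.20484459e-03  1.51187584e+00] [ 0.45052969  1.26690968 -0.95204296]
```

View pics/z4.png

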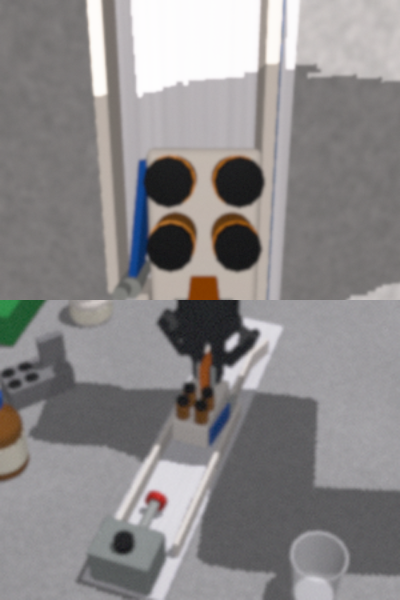

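The wrist view shows the gate open along the carrier's left flank at (138,220); the side view agrees. Next I'll push on towards the buffer.

play_rows --motion '[[[0, 0.01, 0, 0, 0], [0, 0.015, 0, 0, 0], [0, 0.015, 0, 0, 0], [0, 0.015, 0, 0, 0], [0, 0.015, 0, 0, 0]]]'

```text
time_s: 8.55
tcp_pos: [0.5434, 0.1497, 0.1257]
tcp_rot: [3.142, 0.001, 1.511]
contact_force: [1.0, -3.5, 3.8]
gripper_width: 0.0115
grip_force: 60.6
```

play_rows --motion '[[[0, 0.006, 0, 0, 0], [0, 0.003, 0, 0, 0], [0, 0.002, 0, 0, 0], [0, 0.002, 0, 0, 0], [0, 0.002, 0, 0, 0]]]'

```text
time_s: 9.05
tcp_pos: [0.5442, 0.1634, 0.1256]
tcp_rot: [-3.141, 0.001, 1.511]
contact_force: [0.4, -4.9, 3.6]
gripper_width: 0.0113
grip_force: 60.6
```

play_rows --motion '[[[0, 0.0015, 0, 0, 0], [0, 0.0015, 0, 0, 0]]]'

```text
time_s: 9.25
tcp_pos: [0.5443, 0.1664, 0.1256]
tcp_rot: [-3.141, 0.001, 1.511]
contact_force: [-0.5, -5.0, 4.7]
gripper_width: 0.0116
grip_force: 60.6
```

play_rows --motion '[[[0, 0.0015, 0, 0, 0], [0, 0.0015, 0, 0, 0]]]'

```text
time_s: 9.45
tcp_pos: [0.5445, 0.1695, 0.1256]
tcp_rot: [-3.141, 0.0, 1.511]
contact_force: [0.3, -4.9, 5.1]
gripper_width: 0.0113
grip_force: 60.6
```

play_rows --motion '[[[0, 0.0015, 0, -0.0005, 0], [0, 0.0015, 0, 0, 0], [0, 0.0015, 0, 0, 0]]]'

```text
time_s: 9.75
tcp_pos: [0.5446, 0.1744, 0.1258]
tcp_rot: [-3.141, 0.0, 1.512]
contact_force: [-0.4, -1.3, -1.5]
gripper_width: 0.0114
grip_force: 60.0
```

play_rows --motion '[[[0, 0.0015, 0, 0, 0], [0, 0.0015, 0, 0, 0]]]'

```text
time_s: 9.95
tcp_pos: [0.5449, 0.1774, 0.1258]
tcp_rot: [-3.141, -0.0, 1.512]
contact_force: [-0.8, -1.3, -2.8]
gripper_width: 0.0112
grip_force: 59.9
```

play_rows --motion '[[[0, 0.0015, 0, 0, 0], [0, 0.0015, 0, 0, 0]]]'

```text
time_s: 10.15
tcp_pos: [0.5451, 0.1804, 0.1258]
tcp_rot: [-3.141, -0.0, 1.512]
contact_force: [-0.0, -0.2, -3.6]
gripper_width: 0.0113
grip_force: 59.7
```

play_rows --motion '[[[0, 0.001, 0, 0, 0], [0, 0.001, 0, 0, 0]]]'

```text
time_s: 10.35
tcp_pos: [0.5453, 0.1824, 0.1259]
tcp_rot: [-3.141, -0.0, 1.512]
contact_force: [0.7, 0.2, -3.8]
gripper_width: 0.0116
grip_force: 59.7
```

play_rows --motion '[[[0, 0.001, 0, 0.0001, 0], [0, 0.001, 0, 0, 0]]]'

```text
time_s: 10.55
tcp_pos: [0.5455, 0.1843, 0.1259]
tcp_rot: [-3.141, 0.0, 1.511]
contact_force: [0.6, 0.4, -3.1]
gripper_width: 0.0117
grip_force: 59.7
```

play_rows --motion '[[[0, 0.001, 0, 0, 0], [0, 0.001, 0, 0, 0]]]'

```text
time_s: 10.75
tcp_pos: [0.5456, 0.186, 0.126]
tcp_rot: [-3.141, 0.001, 1.511]
contact_force: [-0.4, -2.1, -2.6]
gripper_width: 0.0114
grip_force: 59.7
```

play_rows --motion '[[[0, 0.001, 0, 0, 0], [0, 0.001, 0, 0, 0]]]'

```text
time_s: 10.95
tcp_pos: [0.5457, 0.1878, 0.126]
tcp_rot: [-3.141, 0.001, 1.511]
contact_force: [-0.7, -5.7, -1.3]
gripper_width: 0.0112
grip_force: 59.8
```

play_rows --motion '[[[0, 0.001, 0, 0, 0], [0, 0, 0, 0, 0]]]'

```text
time_s: 11.15
tcp_pos: [0.5457, 0.1887, 0.126]
tcp_rot: [-3.141, 0.001, 1.511]
contact_force: [-0.5, -5.8, -0.2]
gripper_width: 0.0112
grip_force: 59.8
```

play_rows --motion '[[[0, 0.0007, 0, 0, 0], [0, 0, 0, 0, 0], [0, 0, 0, 0, 0]]]'

```text
time_s: 11.45
tcp_pos: [0.5457, 0.1891, 0.126]
tcp_rot: [-3.142, 0.002, 1.511]
contact_force: [-1.2, -7.5, -1.3]
gripper_width: 0.0114
grip_force: 59.9
```

play_rows --motion '[[[0, 0.0005, 0, 0, 0], [0, 0, 0, 0, 0], [0, 0, 0, 0, 0], [0, 0, 0, 0, 0], [0, 0, 0, 0, 0]]]'

```text
time_s: 11.95
tcp_pos: [0.5457, 0.1895, 0.1261]
tcp_rot: [-3.141, 0.002, 1.511]
contact_force: [-0.9, -7.9, -0.1]
gripper_width: 0.0111
grip_force: 59.9
```

play_rows --motion '[[[0.5, 0, 0, 0, 0], [0.5, 0, 0, 0, 0], [0.5, 0, 0, 0, 0], [0.5, 0, 0, 0, 0]]]'

```text
time_s: 12.35
tcp_pos: [0.546, 0.1907, 0.1262]
tcp_rot: [3.141, -0.001, 1.512]
contact_force: [0.4, -0.0, -0.1]
gripper_width: 0.0429
grip_force: 0.0
```

play_rows --motion '[[[0.5, 0, 0, -0.01, 0], [0.5, 0, 0, -0.03, 0], [0.5, 0, 0, -0.04, 0], [0.5, 0, 0, -0.04, 0], [0.5, 0, 0, 0, 0]]]'

```text
time_s: 12.85
tcp_pos: [0.5479, 0.1912, 0.2523]
tcp_rot: [3.133, -0.004, 1.512]
contact_force: [0.4, -0.3, -0.2]
gripper_width: 0.0425
grip_force: 0.0
```

```bash
python3 - <<'E'
from h import *
import pickle
np.set_printoptions(precision=4,suppress=True)
c=get_calibration('wrist');a=save('wrist','w5.png');b=save('side','s5.png');d=save('scene','a5.png');s=get_state();print(s['tcp_pos'],s['contact_force'],s['gripper_width'])
def blob(im,m,n,cal,z):
    k,l,st,ce=cv2.connectedComponentsWithStats(m.astype(np.uint8))
    for i in range(1,k):
        if st[i,4]>25: print(n,st[i],ce[i],ray(cal,*ce[i],z,c if cal=='wrist' else None))
for nm,im,z in (('wrist',a,.07),('side',b,.07),('scene',d,.07)):
    h=cv2.cvtColor(im,cv2.COLOR_RGB2HSV);H,S,V=cv2.split(h)
    blob(im,(H>5)&(H<16)&(S>200)&(V>90),nm+' orange',nm,z)
    blob(im,(H>104)&(H<120)&(S>150)&(V>40),nm+' blue',nm,.025)
    blob(im,((H<4)|(H>176))&(S>170)&(V>90),nm+' red',nm,.028)
E
```

```text
[0.5457 0.1904 0.2462] [-0.1329  0.0861 -1.2101] 0.04250686235063667
wrist orange [469  99  12   8  31] [474.2258 101.9355] [0.7542 0.26   0.07  ]
wrist orange [482  99  14   7  27] [489.037  101.5556] [0.7675 0.2596 0.07  ]
wrist orange [489 103  19  18  95] [498.9789 110.1684] [0.7779 0.2515 0.07  ]
wrist orange [461 141  36  20 137] [482.0365 153.3942] [0.7691 0.2129 0.07  ]
wrist orange [243 176  11  43 428] [248.4463 197.2056] [0.5462 0.1834 0.07  ]
wrist blue [503  53   9  60 285] [508.4596  88.0737] [0.824  0.2722 0.025 ]
wrist blue [491 116  21  58 933] [502.7588 145.3698] [0.8292 0.2125 0.025 ]
wrist blue [226 255  43  13 500] [246.312 260.694] [0.5374 0.0888 0.025 ]
wrist red [238 113  22   7 149] [248.2886 116.    ] [0.5506 0.2602 0.028 ]
side orange [351 118   6  19  54] [353.3333 126.6296] [ 0.307  -0.3649  0.07  ]
side orange [292 124   9  13  74] [295.6216 129.9054] [ 0.4612 -0.3018  0.07  ]
side orange [210 240   7  21  60] [212.7833 250.6167] [0.5455 0.186  0.07  ]
side blue [ 307   73   37   36 1006] [325.9225  90.8171] [ 0.4132 -0.6345  0.025 ]
side blue [ 98 228  
[... 1341 characters left out ...]
[488  16  15  11 136] [495.0809  21.1765] [-1.3132  0.3941  0.025 ]
scene blue [495  16  17  44 277] [504.8051  38.1769] [-1.0981  0.4689  0.025 ]
scene blue [306  47  24  35 393] [313.2239  61.9847] [-0.3812 -0.2836  0.025 ]
scene blue [395  70  19  36 266] [405.2331  88.3872] [-0.3443  0.1627  0.025 ]
scene blue [ 415   74   94   55 3188] [460.3726 100.4225] [-0.3557  0.387   0.025 ]
scene blue [118 110  52  28 559] [145.8855 121.6601] [ 0.3947 -0.646   0.025 ]
scene blue [298 203   9  12  49] [302.3061 208.9184] [0.5323 0.0879 0.025 ]
scene blue [315 256  11  11 107] [319.9252 260.9252] [0.6897 0.2143 0.025 ]
scene blue [ 267  297  108   82 2515] [320.5117 340.0024] [0.9014 0.3075 0.025 ]
```

play_rows --motion '[[[0.5, 0, 0, 0, 0], [0.5, 0, 0, 0, 0], [0.5, 0, 0, 0, 0], [0.5, 0, 0, 0, 0], [0.5, 0, 0, 0, 0]]]'

```text
time_s: 13.5
tcp_pos: [0.5458, 0.1904, 0.2457]
tcp_rot: [-3.141, 0.0, 1.511]
contact_force: [0.3, -0.4, 0.8]
gripper_width: 0.0424
grip_force: 0.0
```

```bash
python3 -c "
from rig import *
print(hand_in())"
```

```text
the job is handed in; nothing more can be done
None
```

I handed the job in at 13.5 s: the carrier pushed the gate open, was pressed home with about 7–8 N at the wrist, and was let go at the buffer. The last pictures show the gate shut behind it and the nose at the buffer; the hand-in gave no verdict, and I did not re-measure the other things on the bench.

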